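Stand the storage tin on the dispensary scale and weigh it

ROBOT

A 6-joint arm with a two-finger parallel gripper is mounted at the origin on the work surface. World frame = base frame: x ahead of the robot, y to its left, z up, the work surface at z = 0. Lengths are in mm, angles in rad, forces in N, time in s.
With the tool pointing down it reaches from about 400 to 925 mm from the base axis. Payload 12.5 kg.
Tool frame: the origin (TCP) lies between the finger pads; the fingertips stand 11 mm ahead of it and the grasp point (between the pads) lies 8 mm behind it; y points along the fingers, x is the direction in which the jaws open and shut, and the axes are right-handed (so a half turn about y gives the same grasp; the last joint's range is limited). The gripper opens to 95 mm and grips with 3 to 60 N. Pads are 20 mm wide; open, the fingers measure 119 mm over their backs; the gripper's body (75 mm by 180 mm) begins 59 mm behind the grasp point.
Start: joints at [1.059, 0.491, 1.559, -0, 1.092, -0.106], TCP at [246.706, 574.266, 225.661] pointing down, gripper open.
Joint ranges: [-3.1, 3.1], [-0.84, 2.19], [0.05, 2.79], [-1.13, 4.28], [0.06, 2.93], [-2.69, 2.69]. Speed limits (rad/s): [2.22, 2.22, 2.79, 3.14, 3.14, 3.14].

INTERFACE

Orientations are given as [roll, pitch, yaw] about the fixed x, y, z axes, in that order (R = Rz(yaw) Ry(pitch) Rx(roll)).
In Python, from cell import env gives the robot as it stands.
- The arm moves only by the tool jog_arm, never from a script. Its argument "series" is a list of rows, each an object of numbers: "dx", "dy", "dz": the shift along the world's x, y, z in m; "rx", "ry", "rz": the turn, a rotation vector about the world's x, y, z in degrees; "gripper": the opening, from 0 (shut) to 1 (fully open). A call has 1 to 12 rows; each row shifts and turns the commanded pose from where the row before left it; what a row does not reach is not made up. A row lasts 1/10 s, in which the tool goes at most 50 mm and 8.59 degrees, less where a joint would pass 70% of its speed; a pose out of reach is approached as far as the arm can. A call is refused whole if a number of a shift passes 0.05 or a number of a turn 8.59, either way. A call with a gripper value outside its range is refused whole. The fingers move at their own pace and stop on an object; the grip force is fixed at half the most. Time passes only in rows, so rows that do not move let the fingers close. It gives the time, the measured TCP pose, the force and the opening at its end, in the units of the state.
- env.state(): the state, without advancing time (a new reading comes with each control period).
- env.read_camera(name): name is "scene" or "top" or "wrist"; returns the picture (420x560x3 uint8, red, green, blue); there is no depth.
- env.camera_info(name): a dict with "camera_matrix" (3x3 intrinsics, pixels), "R" (3x3) and "t" (3): a world point X has camera coordinates R X + t; the wrist camera has in their place "mount" (4x4, takes a point from camera to tool coordinates, whose origin is the TCP and whose axes are the tool frame's). Camera axes: x right, y down, z forward; pixel columns grow to the right and rows downward; lengths in mm; the calibration is good to about 2 mm. A picture is of the moment at which its call begins: read the wrist's pose just before it. camera_info takes no time and is no camera call.
- env.job_done(): hands the job in, once; it reports no verdict.
The state is a dict: "t": time; "joints": joint angles; "qvel": joint speeds; "tau": joint torques, N m; "eef_pos": TCP position; "tcp_rot": TCP orientation; "ft_force": force on the tool from outside, world axes, zero at the start; "moment": the same for the moment, N m; "opening": opening from 0.0 (shut) to 1.0 (fully open).
Only numpy, scipy, OpenCV 4.12 (cv2) and the standard library are available. Lean on these libraries where they do the work, as an engineer would, in place of code of your own. Each camera call takes 0.05 s, during which the arm holds its last target.

TASK

Tumble the lying green tin forward over the edge of the wooden ledge so that it stands upright on its dark base on the scale's black plate, then slide it fully home, flush against the red back stop. With the tin standing there, press the round green button on the grey console all the way down and let it go. Do not bump the lamp bar above the scale, and leave everything else on the counter where it is.

Things in the scene. Friction and masses are not known exactly. Their poses are not given: they have to be found in the camera images.
- station: weighing station, fixed. Origin: on the counter straight under the lip (scale-side edge) of its wooden ledge, mid-width; x points from the ledge to the scale (to the robot's left and ahead), y sideways, roughly towards the robot, z up. In its frame, mm: ledge x -170 to 0, y -135 to 135, top z 75; black scale plate x 0 to 189, y -100 to 100, top z 38. Friction about 0.6.
- step_lip (a point): middle of the ledge's lip: station x 0, y 0, z 75 mm (37 above the plate). The tin goes over this edge.
- stop_face (a point): middle of the foot of the red back stop's face: station x 190, y 0, z 38 mm; the stop is 200 wide (along y) and 60 high above the plate. A tin standing home has the middle of its base 50 mm in front of this face, at station x 140; push it no higher than about 60 above the plate, or it may tip; it slides at 2 to 5 N.
- lamp: white lamp bar fixed over the station (same origin and axes as the station): x 20 to 75, y -170 to 90, underside at z 294 mm, top at z 323, on one 18 mm post at x 47, y -157. A tool held upright cannot push beneath it: lean the tool 35 to 45 degrees, its tip leading towards the stop, its wrist back over the ledge.
- tin: sealed green square tin, 140 mm long, 100 x 100 across (too wide to grip), 0.35 to 0.7 kg, brass lid at one end, dark base at the other. Starts lying on the ledge, base end out over the lip. Origin: middle of the side it lies on at the start; x runs lengthwise to the base (base face x 70, lid face x -70 mm), z to the opposite side (z 100). Standing, x points straight down.
- tin_base (a point): middle of the tin's dark base face. Pushed over the lip until its middle passes it, the tin tips about 35 degrees nose down and (pushed slowly) rests on the lip and the lower edge of its base. Pushed on at the lid it turns about that edge, which stays put or slides a little, and past about 55 degrees it drops onto its base.
- tin_lid (a point): middle of the tin's brass lid face, 140 mm from the base; its centre of mass is half way between
- console: grey console 120 x 100 x 45 mm with the button on top, fixed, on the robot's left or right; origin: middle of its underside
- button_top (a point): centre of the top of the round green button, 40 mm across, 18 mm above the console's top (63 mm above the counter)
- button (a joint): travel of the button in m: 0 up, 0.006 fully down (5 N), springs back; it counts as pressed beyond 0.0045
- printer: white slip printer, 120 x 100 x 75 mm plus a 35 mm paper slip, fixed, on the other side from the console; origin: middle of its underside
- pill_jar: bystander: small amber jar with a white cap, 40 mm across, 60 mm tall, standing on the station's ledge beside the tin; origin: middle of its underside
- ginger_jar: bystander: blue ceramic jar, 80 across, 120 mm tall; origin: middle of its underside
- mortar: bystander: white ceramic bowl, 110 across, 70 mm tall; origin: middle of its underside
- carton: bystander: brown carton 60 x 110 x 50 mm; origin: middle of its underside
- mug: bystander: white mug, 80 across, 90 mm tall; origin: middle of its underside
- weight: bystander: brass weight, 44 across, 62 mm tall; origin: middle of its underside
There are look-alikes about, which are no part of the job. What is shaped like the console but purple is not meant.

How it is judged (in metres and radians):
On the way, in this order (a step that is already met when the one before it is completed fails the run):
1. the tin stands upright on its base on the plate, flush against the back stop (angle between tin's own x axis and vertical above 3.05 rad and x of tin_base in the frame of station between 0.134 and 0.146 m and y of tin_base in the frame of station between -0.05 and 0.05 m and z of tin_base in the frame of station below 0.044 m and angle between the y axis of tin and the y axis of station, either way round below 0.08 rad and linear speed of tin below 0.03 m/s), for 0.2 s.
2. the button is pressed all the way down while the tin stands there (all of step 1 and value of joint button above 0.0045 m), for 0.05 s.
At the end, for the whole second after the job is handed in: the tin stands on its base (within 5 degrees of upright) at rest on the scale plate, its base centre within 6 mm of touching the back stop and within 50 mm of the middle line, square to the stop within 4.5 degrees; the button has been pressed beyond 4.5 mm with the tin there and is up again (all of step 1 and value of joint button below 0.002 m).
It fails at once if the lamp bar is bumped (over 10 N by the robot) (contact force between any of the arm, the fingers and lamp above 10 N).
It fails at once if a bystander (jar, bowl, carton, mug or weight) is moved more than 30 mm (distance of any of pill_jar, ginger_jar, mortar, carton, mug, weight from where it was at the start of the episode above 0.03 m).
It also fails if it takes over 59 s, if anything falls off the work surface, if the arm or the gripper's body presses on something with over 40 N, if the wrist force passes 120 N, or if a joint passes its speed limit or range.

## Working session

There is one attempt and no reset: what is moved stays moved. The work goes in short steps, Python scripts to look and compute and a tool call to move; the robot and the scene stay as the last step left them, time stands still between calls to the robot, and variables do not carry over. Pictures are saved under pics/ and viewed, and the job is handed in when it is done.

Besides the shell and the picture viewer there is one more tool, called as a command line: name --argument value ..., lists and objects as JSON in quotes. jog_arm: Moves the arm, as the interface text tells. Its arguments: {"type":"object","properties":{"series":{"type":"array"}},"required":["series"]}

```bash
ls; mkdir -p pics; python3 - <<'E'
from cell import env
import cv2,json
print(env.state())
for n in ["scene","top","wrist"]:
    i=env.camera_info(n); print(n,i)
    cv2.imwrite(f"pics/{n}0.png",env.read_camera(n)[:,:,::-1])
E
```

```text
pics
{'t': 0.0, 'joints': array([ 1.05941903e+00,  4.91531021e-01,  1.55946042e+00,  5.43213181e-06,
        1.09169584e+00, -1.05623191e-01]), 'qvel': array([ 7.10055222e-05, -1.70612022e-04,  1.29487604e-04, -1.34003315e-03,
       -2.28901162e-04,  3.60599908e-04]), 'tau': array([-2.81828703e-03, -6.12650156e+01, -2.58182234e+01,  6.90881163e-02,
        4.82485152e-02, -1.04756327e-04]), 'eef_pos': array([246.56960647, 574.04924375, 225.07569433]), 'tcp_rot': array([-1.57067613e+00,  1.08802178e-03,  1.16503978e+00]), 'ft_force': array([-0.14742493, -0.51800013, -0.48220078]), 'moment': array([-0.00702673, -0.08050674,  0.01938327]), 'opening': 1.0029152112468902}
scene {'camera_matrix': array([[501.86213767,   0.        , 279.40566851],
       [  0.        , 501.86213767, 198.34890859],
       [  0.        ,   0.        ,   1.        ]]), 'R': array([[-0.51443666,  0.85736427, -0.01677581],
       [ 0.53251038,  0.30406125, -0.7899237 ],
       [-0.67215149, -0.415299  , -0.61297562]]), 't': array([ 254.60603325, -171.27706429, 1901.22590333])}
top {'camera_matrix': array([[397.
[... 182 characters left out ...]
-0.01815143],
       [-0.99516829, -0.01937714, -0.09625276],
       [ 0.09586351,  0.02010613, -0.9951914 ]]), 't': array([   9.79158009,  525.50532149, 1156.18752222])}
wrist {'camera_matrix': array([[334.14056144,   0.        , 278.18540143],
       [  0.        , 334.14056144, 214.65449225],
       [  0.        ,   0.        ,   1.        ]]), 'mount': array([[ 9.99999537e-01,  8.83073070e-04,  3.81340733e-04,
        -9.29177683e-01],
       [-1.21252502e-04, -2.77558992e-01,  9.60708588e-01,
        -1.60127165e+02],
       [ 9.54220431e-04, -9.60708190e-01, -2.77558757e-01,
         7.86135297e+01],
       [ 0.00000000e+00,  0.00000000e+00,  0.00000000e+00,
         1.00000000e+00]])}
```

View pics/scene0.png

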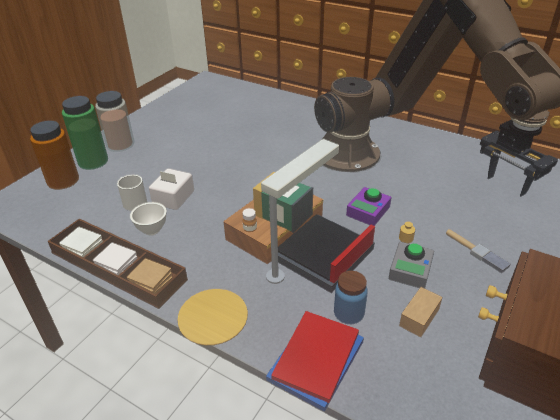

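View pics/top0.png

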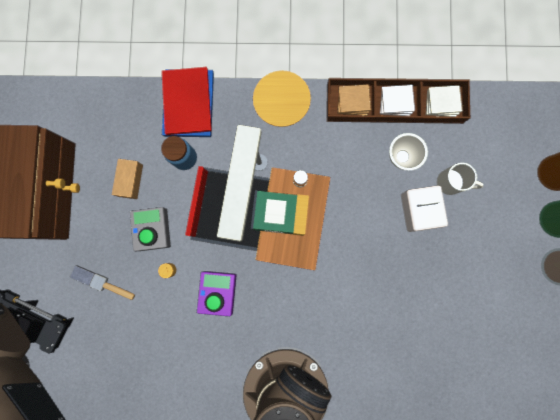

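View pics/wrist0.png

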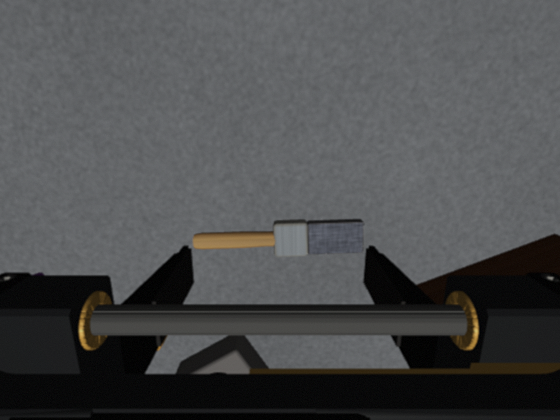

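Scene: green tin with brass lid on the ledge (top view 280,212), red stop at (197,203), grey console button at (147,236). Look-alikes are the purple console with a green button (213,302) and the green bottles at the far right. I'll choose the grey console. Next, a close crop.

```bash
cat > h.py <<'E'
import numpy as np,cv2
from cell import env
def ray(name,uv,z):
    i=env.camera_info(name);K=i["camera_matrix"];R=i["R"];t=i["t"]
    uv=np.atleast_2d(np.array(uv,float))
    d=(R.T@np.linalg.inv(K)@np.c_[uv,np.ones(len(uv))].T).T
    C=-R.T@t
    return C+d*((z-C[2])/d[:,2])[:,None]
def proj(name,P):
    i=env.camera_info(name);P=np.atleast_2d(P)
    c=(i["R"]@P.T).T+i["t"];u=(i["camera_matrix"]@c.T).T
    return u[:,:2]/u[:,2:]
E
python3 - <<'E'
import cv2
a=cv2.imread("pics/top0.png");b=a[150:320,110:340]
cv2.imwrite("pics/top_crop.png",cv2.resize(b,None,fx=3.4,fy=3.4,interpolation=cv2.INTER_CUBIC))
a=cv2.imread("pics/scene0.png");b=a[130:300,210:440]
cv2.imwrite("pics/scene_crop.png",cv2.resize(b,None,fx=3.4,fy=3.4,interpolation=cv2.INTER_CUBIC))
E
```

```text
(no output)
```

View pics/top_crop.png

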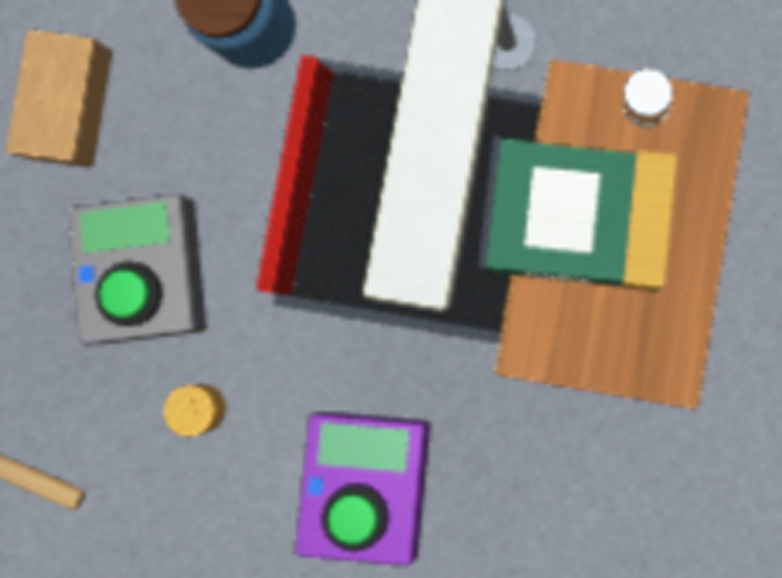

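View pics/scene_crop.png

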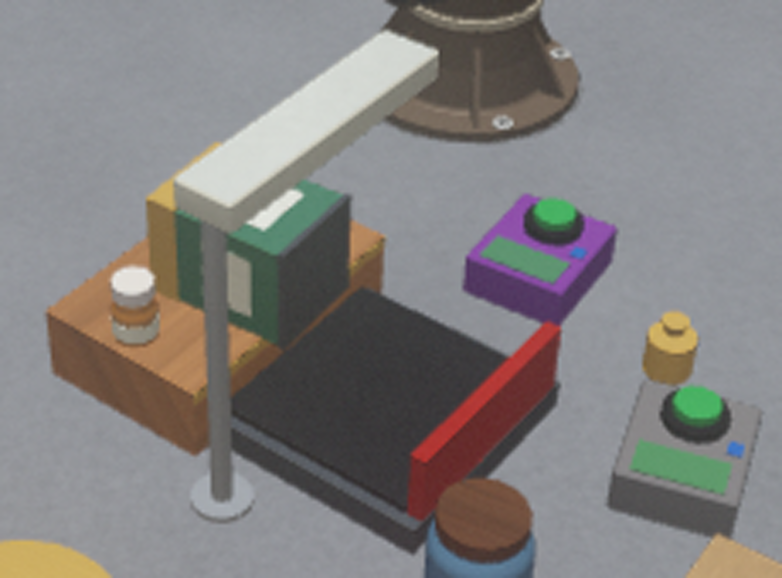

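```bash
python3 - <<'E'
from h import *
f=lambda c:np.array(c,float)/3.4+[110-0.35,150-0.35]
W=ray("top",f([(550,60),(748,92),(697,408),(498,375)]),75)[:,:2]
S=np.array([[0,-135],[-170,-135],[-170,135],[0,135.]])
# plate/stop points: stop top z98 outer corners
W2=ray("top",f([(303,56),(331,66),(258,290)]),98)[:,:2]
Sc=S.mean(0);Wc=W.mean(0)
H=(S-Sc).T@(W-Wc);U,_,Vt=np.linalg.svd(H);R=(U@Vt).T
t=Wc-R@Sc
print("W",W.round(1),"len",np.linalg.norm(np.diff(W,axis=0),axis=1))
print("yaw",np.degrees(np.arctan2(R[1,0],R[0,0])),"t",t,"res",(W-(S@R.T+t)).round(1))
toS=lambda w:(w-t)@R
print("stop",toS(W2))
T=ray("top",f([(497,138),(676,154),(661,288),(484,268)]),175)[:,:2]
print("tin top", T.round(1), toS(T).round(1))
tw=T[[0,3]].mean(0)-T[[1,2]].mean(0); print("tin yaw",np.degrees(np.arctan2(tw[1],tw[0])), np.linalg.norm(tw))
L=ray("top",f([(416,-8),(498,0),(448,308),(365,298)]),323)[:,:2]; print("lamp",toS(L).round(1))
print("lid center pill", ray("top",f([(648,93)]),135), toS(ray("top",f([(648,93)]),135)[:,:2]))
# button by colour
im=env.read_camera("top");hsv=cv2.cvtColor(im,cv2.COLOR_RGB2HSV)
m=cv2.inRange(hsv,(50,150,120),(75,255,255));n,l,s,c=cv2.connectedComponentsWithStats(m)
for k in range(1,n):
    if s[k,4]>30: print(s[k],c[k],ray("top",c[k],63))
im=env.read_camera("scene");hsv=cv2.cvtColor(im,cv2.COLOR_RGB2HSV)
m=cv2.inRange(hsv,(50,150,120),(75,255,255));n,l,s,c=cv2.connectedComponentsWithStats(m)
for k in range(1,n):
    if s[k,4]>30: print(s[k],c[k],ray("scene",c[k],63))
np.savez("st.npz",R=R,t=t)
for p in ([0,-135,75],[0,135,75],[0,0,75],[-170,-135,75],[0,-100,38],[189,-100,38],[189,100,38],[75,90,294],[20,90,323]):
    w=np.r_[R@np.array(p[:2])+t,p[2]]; print(p,w.round(0),(((proj("scene",w)-[210,130])+.35)*3.4).round(0))
E
```

```text
W [[ 648.    51.9]
 [ 623.6 -115.6]
 [ 358.9  -76.2]
 [ 382.3   88.7]] len [169.30712173 267.57413852 166.59952141]
yaw 81.81659682843318 t [515.3063623   71.31597773] res [[-0.9 -0.2]
 [-1.2  0.5]
 [ 1.4  1.5]
 [ 0.7 -1.8]]
stop [[ 201.52745918 -100.03104912]
 [ 176.90380652  -95.45276299]
 [ 202.38474946   97.32189905]]
tin top [[565.6  86.3]
 [555.7 -51.2]
 [453.1 -41.3]
 [465.5  93.4]] [[  21.9  -47.6]
 [-115.5  -57.5]
 [-120.4   45.5]
 [  14.8   52.4]]
tin yaw 85.32369350056705 136.5413078060958
lamp [[  75.8 -115.5]
 [  21.  -118.8]
 [  18.6   87.5]
 [  73.1   89.9]]
lid center pill [[610.05475351 -29.97715983 135.        ]] [[ -86.77502432 -108.20190621]]
[139 230  14  13 147] [145.76870748 235.99319728] [[443.54710552 409.43236992  63.        ]]
[207 296  14  14 157] [213.1910828  302.42675159] [[260.35124202 207.7408667   63.        ]]
[368 189  11   6  49] [373.02040816 191.6122449 ] [[256.38052248 207.13746897  63.        ]]
[0, -135, 75] [649.  52.  75.] [[193. 393.]]
[0, 135, 75] [382.  91.  75.] [[384. 234.]]
[0, 0, 75] [515.  71.  75.] [[294. 309.]]
[-170, -135, 75] [ 625. -116.   75.] [[ 44. 310.]]
[0, -100, 38] [614.  57.  38.] [[222. 403.]]
[189, -100, 38] [641. 244.  38.] [[406. 505.]]
[189, 100, 38] [443. 273.  38.] [[539. 370.]]
[75, 90, 294] [437. 158. 294.] [[439.  80.]]
[20, 90, 323] [429. 104. 323.] [[383.  27.]]
```

```bash
cat >> h.py <<'E'
from scipy.spatial.transform import Rotation as Ro
z=np.load("st.npz");SR=np.eye(3);SR[:2,:2]=z["R"];St=np.r_[z["t"],0]
def s2w(p): return SR@np.asarray(p,float)+St
def w2s(p): return SR.T@(np.asarray(p,float)-St)
def target(lean,sgn):
    l=np.radians(lean);ya=SR@np.array([np.sin(l),0,-np.cos(l)]);xa=SR@np.array([0,sgn,0.])
    return np.c_[xa,ya,np.cross(xa,ya)]
E
python3 - <<'E'
from h import *
s=env.state()
Rt=Ro.from_euler("xyz",s["tcp_rot"]).as_matrix()
j=s["joints"]
def W(j1,th): return Ro.from_euler("Z",j1)*Ro.from_euler("Y",th)
M=(W(j[0],j[1]+j[2])*Ro.from_euler("ZYZ",[0,j[4],j[5]])).inv()*Ro.from_matrix(Rt)
print(M.as_matrix().round(2))
for sg in(-1,1):
  for lean in (35,45):
    for j1 in (-.15,.15,.3):
      for th in (1.7,2.1):
        q=(W(j1,th).inv()*Ro.from_matrix(target(lean,sg))*M.inv()).as_euler("ZYZ")
        print(sg,lean,j1,th,q.round(2))
E
```

```text
[[-1.  0.  0.]
 [ 0. -0.  1.]
 [ 0.  1.  0.]]
-1 35 -0.15 1.7 [ 0.61  1.47 -0.08]
-1 35 -0.15 2.1 [ 0.68  1.15 -0.33]
-1 35 0.15 1.7 [0.61 1.3  0.17]
-1 35 0.15 2.1 [ 0.72  0.98 -0.1 ]
-1 35 0.3 1.7 [0.59 1.21 0.3 ]
-1 35 0.3 2.1 [0.73 0.89 0.02]
-1 45 -0.15 1.7 [ 0.79  1.48 -0.1 ]
-1 45 -0.15 2.1 [ 0.86  1.21 -0.4 ]
-1 45 0.15 1.7 [0.79 1.27 0.12]
-1 45 0.15 2.1 [ 0.93  1.01 -0.22]
-1 45 0.3 1.7 [0.77 1.17 0.23]
-1 45 0.3 2.1 [ 0.95  0.9  -0.12]
1 35 -0.15 1.7 [0.61 1.47 3.06]
1 35 -0.15 2.1 [0.68 1.15 2.81]
1 35 0.15 1.7 [ 0.61  1.3  -2.97]
1 35 0.15 2.1 [0.72 0.98 3.04]
1 35 0.3 1.7 [ 0.59  1.21 -2.84]
1 35 0.3 2.1 [ 0.73  0.89 -3.12]
1 45 -0.15 1.7 [0.79 1.48 3.04]
1 45 -0.15 2.1 [0.86 1.21 2.75]
1 45 0.15 1.7 [ 0.79  1.27 -3.02]
1 45 0.15 2.1 [0.93 1.01 2.93]
1 45 0.3 1.7 [ 0.77  1.17 -2.91]
1 45 0.3 2.1 [0.95 0.9  3.02]
```

```bash
python3 - <<'E'
import cv2
a=cv2.imread("pics/scene0.png");b=a[60:210,400:560]
cv2.imwrite("pics/grip_crop.png",cv2.resize(b,None,fx=4,fy=4,interpolation=cv2.INTER_CUBIC))
E
```

```text
(no output)
```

View pics/grip_crop.png

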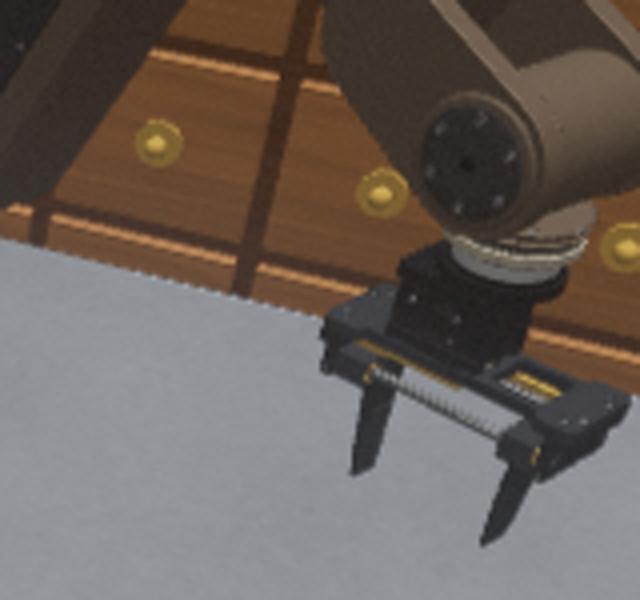

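jog_arm --series '[{"dz":0.043,"rz":-7.5,"gripper":0.5},{"dz":0.043,"rz":-7.5},{"dz":0.043,"rz":-7.5},{"dz":0.043,"rz":-7.5},{"dz":0.043,"rz":-7.5},{"dx":0.014,"dy":-0.045,"rz":-5.35},{"dx":0.014,"dy":-0.045,"rz":-5.35},{"dx":0.014,"dy":-0.045,"rz":-5.35},{"dx":0.014,"dy":-0.045,"rz":-5.35},{"dx":0.014,"dy":-0.045,"rz":-5.35},{"dx":0.014,"dy":-0.045,"rz":-5.35},{"dx":0.014,"dy":-0.045,"rz":-5.35}]'

```text
$.series[0]: bad value
```

jog_arm --series '[{"dx":0,"dy":0,"dz":0.043,"rx":0,"ry":0,"rz":-7.5,"gripper":0.5},{"dx":0,"dy":0,"dz":0.043,"rx":0,"ry":0,"rz":-7.5,"gripper":0.5},{"dx":0,"dy":0,"dz":0.043,"rx":0,"ry":0,"rz":-7.5,"gripper":0.5},{"dx":0,"dy":0,"dz":0.043,"rx":0,"ry":0,"rz":-7.5,"gripper":0.5},{"dx":0,"dy":0,"dz":0.043,"rx":0,"ry":0,"rz":-7.5,"gripper":0.5},{"dx":0.014,"dy":-0.045,"dz":0,"rx":0,"ry":0,"rz":-5.35,"gripper":0.5},{"dx":0.014,"dy":-0.045,"dz":0,"rx":0,"ry":0,"rz":-5.35,"gripper":0.5},{"dx":0.014,"dy":-0.045,"dz":0,"rx":0,"ry":0,"rz":-5.35,"gripper":0.5},{"dx":0.014,"dy":-0.045,"dz":0,"rx":0,"ry":0,"rz":-5.35,"gripper":0.5},{"dx":0.014,"dy":-0.045,"dz":0,"rx":0,"ry":0,"rz":-5.35,"gripper":0.5},{"dx":0.014,"dy":-0.045,"dz":0,"rx":0,"ry":0,"rz":-5.35,"gripper":0.5},{"dx":0.014,"dy":-0.045,"dz":0,"rx":0,"ry":0,"rz":-5.35,"gripper":0.5}]'

```text
t: 1.45
eef_pos: [344.6, 257.5, 440.7]
tcp_rot: [-1.571, -0.0, -0.147]
ft_force: [1.3, 0.5, -0.6]
opening: 0.503
```

jog_arm --series '[{"dx":0.0155,"dy":-0.0415,"dz":0,"rx":0,"ry":0,"rz":0,"gripper":0.5},{"dx":0.0155,"dy":-0.0415,"dz":0,"rx":0,"ry":0,"rz":0,"gripper":0.5},{"dx":0.0155,"dy":-0.0415,"dz":0,"rx":0,"ry":0,"rz":0,"gripper":0.5},{"dx":0.0155,"dy":-0.0415,"dz":0,"rx":0,"ry":0,"rz":0,"gripper":0.5},{"dx":0.0155,"dy":-0.0415,"dz":0,"rx":0,"ry":0,"rz":0,"gripper":0.5},{"dx":0.0155,"dy":-0.0415,"dz":0,"rx":0,"ry":0,"rz":0,"gripper":0.5},{"dx":0.0155,"dy":-0.0415,"dz":0,"rx":7.42,"ry":-1.07,"rz":0,"gripper":0.5},{"dx":0.0155,"dy":-0.0415,"dz":0,"rx":7.42,"ry":-1.07,"rz":0,"gripper":0.5},{"dx":0.0155,"dy":-0.0415,"dz":0,"rx":7.42,"ry":-1.07,"rz":0,"gripper":0.5},{"dx":0,"dy":0,"dz":0,"rx":7.42,"ry":-1.07,"rz":0,"gripper":0.5},{"dx":0,"dy":0,"dz":0,"rx":7.42,"ry":-1.07,"rz":0,"gripper":0.5},{"dx":0,"dy":0,"dz":0,"rx":7.42,"ry":-1.07,"rz":0,"gripper":0.5}]'

```text
t: 2.65
eef_pos: [483.6, -113.3, 440.8]
tcp_rot: [-0.786, -0.0, -0.144]
ft_force: [-0.3, -0.8, -0.6]
opening: 0.502
```

```bash
cat >> h.py <<'E'
def rep():
    s=env.state();Rm=Ro.from_euler("xyz",s["tcp_rot"]).as_matrix()
    p=w2s(s["eef_pos"]);f=SR.T@s["ft_force"];a=SR.T@Rm[:,1];x=SR.T@Rm[:,0]
    print("t",round(s["t"],2),"S",p.round(1),"tip",(p+11*a).round(1),"lean",round(np.degrees(np.arctan2(a[0],-a[2])),1),"sideaxis",x.round(3),"F",f.round(1),"j",s["joints"].round(2))
E
python3 - <<'E'
from h import *
rep()
cv2.imwrite("pics/w1.png",env.read_camera("wrist")[:,:,::-1])
cv2.imwrite("pics/s1.png",env.read_camera("scene")[:,:,::-1])
E
```

```text
t 2.65 S [-187.3    5.1  440.8] tip [-179.5    5.   433. ] lean 45.0 sideaxis [-0.001 -1.     0.   ] F [-0.8  0.2 -0.6] j [-0.7   0.26  1.55  0.66  1.77 -0.57]
```

View pics/w1.png

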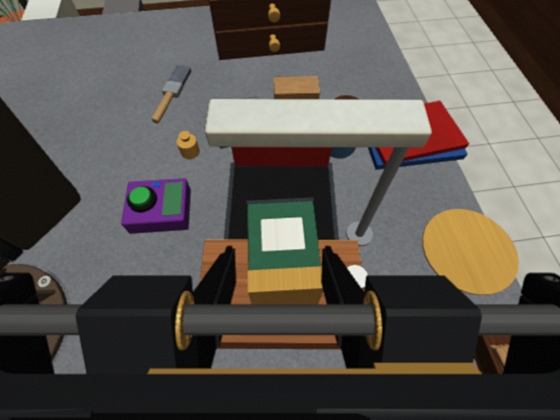

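View pics/s1.png

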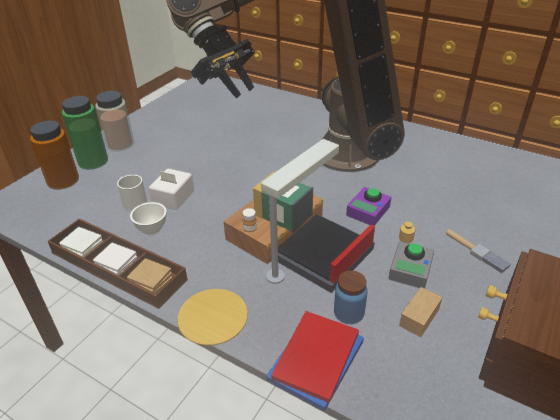

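jog_arm --series '[{"dx":0,"dy":0,"dz":-0.04,"rx":0,"ry":0,"rz":0,"gripper":0.5},{"dx":0,"dy":0,"dz":-0.04,"rx":0,"ry":0,"rz":0,"gripper":0.5},{"dx":0,"dy":0,"dz":-0.04,"rx":0,"ry":0,"rz":0,"gripper":0.5},{"dx":0,"dy":0,"dz":-0.04,"rx":0,"ry":0,"rz":0,"gripper":0.5},{"dx":0,"dy":0,"dz":-0.04,"rx":0,"ry":0,"rz":0,"gripper":0.5},{"dx":0,"dy":0,"dz":-0.04,"rx":0,"ry":0,"rz":0,"gripper":0.5},{"dx":0,"dy":0,"dz":-0.04,"rx":0,"ry":0,"rz":0,"gripper":0.5},{"dx":0,"dy":0,"dz":-0.03,"rx":0,"ry":0,"rz":0,"gripper":0.5},{"dx":0,"dy":0,"dz":0,"rx":0,"ry":0,"rz":0,"gripper":0.5},{"dx":0.0028,"dy":0.02,"dz":0,"rx":0,"ry":0,"rz":0,"gripper":0.5},{"dx":0.0021,"dy":0.015,"dz":0,"rx":0,"ry":0,"rz":0,"gripper":0.5}]'

```text
t: 3.85
eef_pos: [489.1, -76.8, 132.0]
tcp_rot: [-0.793, -0.001, -0.141]
ft_force: [0.3, 0.3, 0.1]
opening: 0.497
```

```bash
python3 - <<'E'
from h import *
rep()
cv2.imwrite("pics/w2.png",env.read_camera("wrist")[:,:,::-1])
a=env.read_camera("scene")[100:310,180:460,::-1]
cv2.imwrite("pics/s2.png",cv2.resize(a,None,fx=2.8,fy=2.8,interpolation=cv2.INTER_CUBIC))
E
```

```text
t 3.85 S [-150.3    4.9  132. ] tip [-142.6    4.9  124.1] lean 44.5 sideaxis [ 0.001 -1.     0.001] F [ 0.3 -0.2  0.1] j [-0.63  0.6   1.95  0.74  1.16 -1.  ]
```

View pics/w2.png

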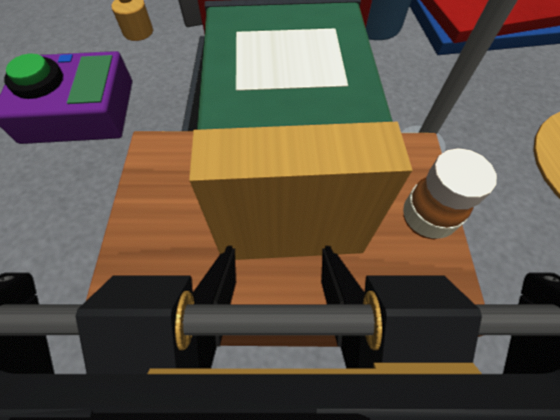

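View pics/s2.png

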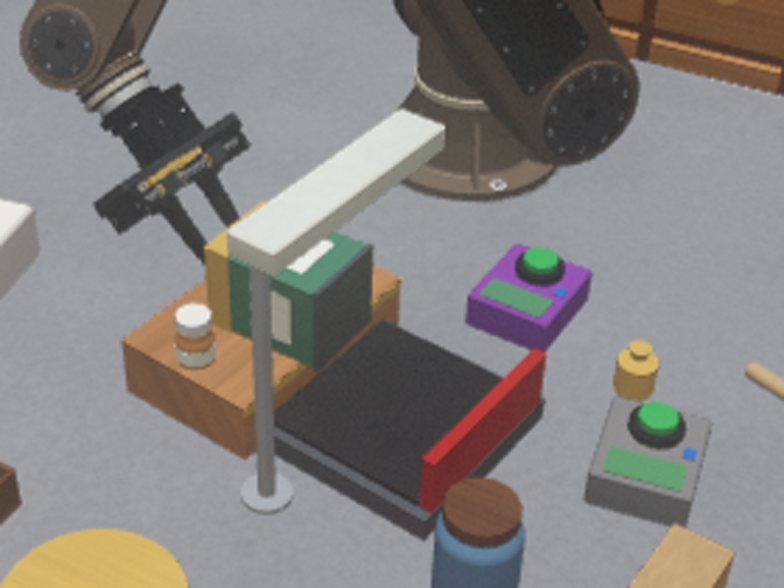

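jog_arm --series '[{"dx":0.001,"dy":0.007,"dz":0,"rx":0,"ry":0,"rz":0,"gripper":0.5},{"dx":0.001,"dy":0.007,"dz":0,"rx":0,"ry":0,"rz":0,"gripper":0.5},{"dx":0.001,"dy":0.007,"dz":0,"rx":0,"ry":0,"rz":0,"gripper":0.5},{"dx":0.001,"dy":0.007,"dz":0,"rx":0,"ry":0,"rz":0,"gripper":0.5},{"dx":0.001,"dy":0.007,"dz":0,"rx":0,"ry":0,"rz":0,"gripper":0.5},{"dx":0.001,"dy":0.007,"dz":0,"rx":0,"ry":0,"rz":0,"gripper":0.5},{"dx":0.001,"dy":0.007,"dz":0,"rx":0,"ry":0,"rz":0,"gripper":0.5}]'

```text
t: 4.65
eef_pos: [495.9, -28.6, 130.7]
tcp_rot: [-0.792, -0.0, -0.144]
ft_force: [-1.5, -5.7, 2.0]
opening: 0.499
```

```bash
python3 - <<'E'
from h import *
rep()
cv2.imwrite("pics/w3.png",env.read_camera("wrist")[:,:,::-1])
E
```

```text
t 4.65 S [-101.6    5.   130.7] tip [-93.9   5.  122.9] lean 44.6 sideaxis [-0.001 -1.     0.   ] F [-5.8  0.7  2. ] j [-0.55  0.59  1.99  0.81  1.1  -0.98]
```

View pics/w3.png

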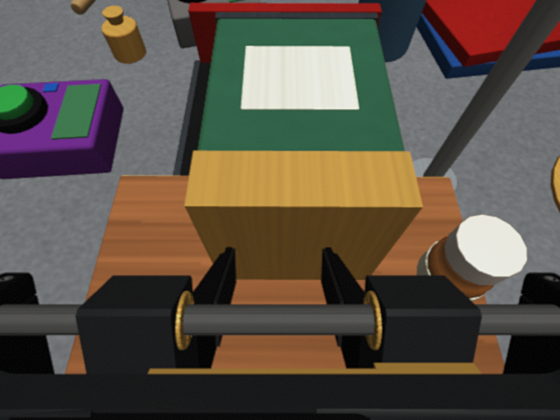

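jog_arm --series '[{"dx":0.0007,"dy":0.005,"dz":0,"rx":0,"ry":0,"rz":0,"gripper":0.5},{"dx":0.0007,"dy":0.005,"dz":0,"rx":0,"ry":0,"rz":0,"gripper":0.5},{"dx":0.0006,"dy":0.004,"dz":0,"rx":0,"ry":0,"rz":0,"gripper":0.5},{"dx":0.0006,"dy":0.004,"dz":0,"rx":0,"ry":0,"rz":0,"gripper":0.5}]'

```text
t: 5.1
eef_pos: [498.6, -10.8, 130.9]
tcp_rot: [-0.792, -0.001, -0.143]
ft_force: [-1.1, -7.6, 7.2]
opening: 0.501
```

```bash
python3 - <<'E'
from h import *
rep()
cv2.imwrite("pics/w4.png",env.read_camera("wrist")[:,:,::-1])
E
```

```text
t 5.1 S [-83.7   4.9 130.9] tip [-76.    4.9 123.1] lean 44.6 sideaxis [-0.001 -1.     0.001] F [-7.7  0.   7.2] j [-0.52  0.58  2.    0.83  1.09 -0.97]
```

View pics/w4.png

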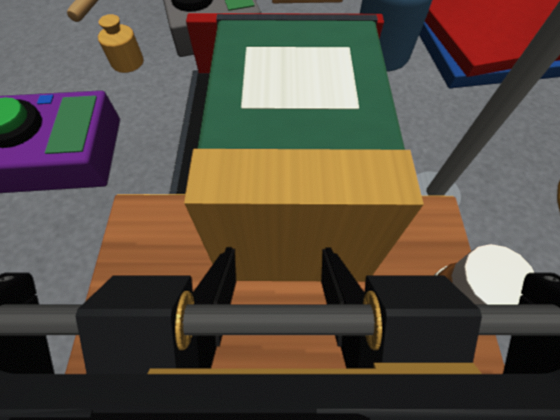

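jog_arm --series '[{"dx":0.0007,"dy":0.005,"dz":0,"rx":0,"ry":0,"rz":0,"gripper":0.5},{"dx":0.0007,"dy":0.005,"dz":0,"rx":0,"ry":0,"rz":0,"gripper":0.5},{"dx":0.0007,"dy":0.005,"dz":0,"rx":0,"ry":0,"rz":0,"gripper":0.5}]'

```text
t: 5.45
eef_pos: [500.1, 5.2, 130.5]
tcp_rot: [-0.791, 0.001, -0.143]
ft_force: [0.8, 0.7, 0.1]
opening: 0.496
```

```bash
python3 - <<'E'
from h import *
rep()
cv2.imwrite("pics/w5.png",env.read_camera("wrist")[:,:,::-1])
a=env.read_camera("scene")[100:310,180:460,::-1]
cv2.imwrite("pics/s5.png",cv2.resize(a,None,fx=2.8,fy=2.8,interpolation=cv2.INTER_CUBIC))
E
```

```text
t 5.45 S [-67.6   5.6 130.5] tip [-59.9   5.6 122.7] lean 44.7 sideaxis [ 0.    -1.    -0.001] F [ 0.8 -0.7  0.1] j [-0.49  0.58  2.01  0.85  1.07 -0.97]
```

View pics/w5.png

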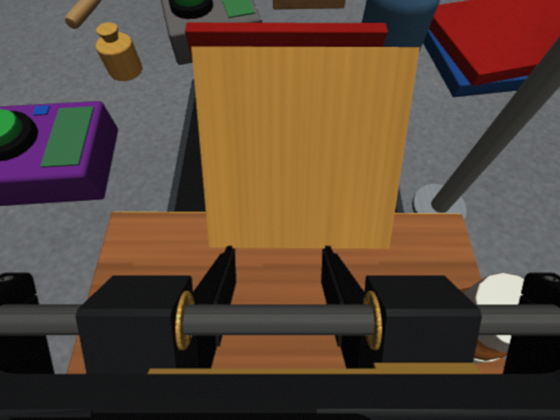

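View pics/s5.png

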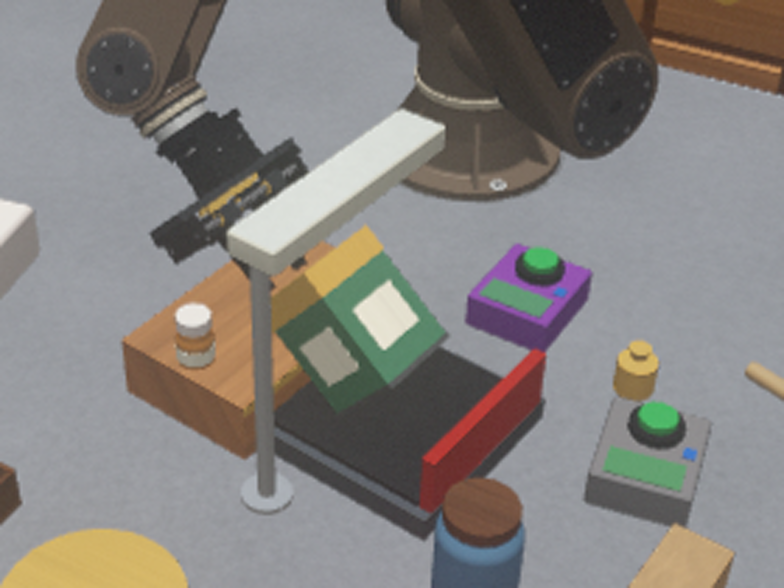

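jog_arm --series '[{"dx":0,"dy":0,"dz":0.043,"rx":0,"ry":0,"rz":0,"gripper":0.5},{"dx":0,"dy":0,"dz":0,"rx":0,"ry":0,"rz":0,"gripper":0.5},{"dx":0.0012,"dy":0.008,"dz":0,"rx":0,"ry":0,"rz":0,"gripper":0.5},{"dx":0.0012,"dy":0.008,"dz":0,"rx":0,"ry":0,"rz":0,"gripper":0.5},{"dx":0.0007,"dy":0.005,"dz":0.002,"rx":0,"ry":0,"rz":0,"gripper":0.5},{"dx":0.0007,"dy":0.005,"dz":0.002,"rx":0,"ry":0,"rz":0,"gripper":0.5},{"dx":0.0007,"dy":0.005,"dz":0.002,"rx":0,"ry":0,"rz":0,"gripper":0.5}]'

```text
t: 6.25
eef_pos: [504.7, 36.2, 179.4]
tcp_rot: [-0.791, 0.001, -0.142]
ft_force: [1.0, -0.4, -0.5]
opening: 0.498
```

```bash
python3 - <<'E'
from h import *
rep()
a=env.read_camera("scene")[100:310,180:460,::-1]
cv2.imwrite("pics/s6.png",cv2.resize(a,None,fx=2.8,fy=2.8,interpolation=cv2.INTER_CUBIC))
E
```

```text
t 6.25 S [-36.3   5.5 179.4] tip [-28.5   5.5 171.6] lean 44.7 sideaxis [ 0.    -1.    -0.001] F [-0.2 -1.  -0.5] j [-0.43  0.49  1.99  0.85  1.12 -0.85]
```

View pics/s6.png

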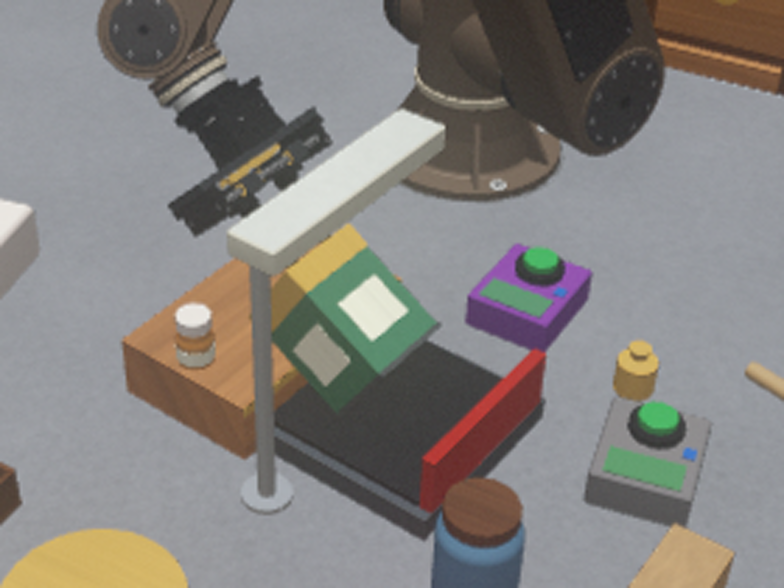

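jog_arm --series '[{"dx":0.0007,"dy":0.005,"dz":0.001,"rx":0,"ry":0,"rz":0,"gripper":0.5},{"dx":0.0007,"dy":0.005,"dz":0.002,"rx":0,"ry":0,"rz":0,"gripper":0.5},{"dx":0.0007,"dy":0.005,"dz":0.002,"rx":0,"ry":0,"rz":0,"gripper":0.5},{"dx":0.0007,"dy":0.005,"dz":0.003,"rx":0,"ry":0,"rz":0,"gripper":0.5}]'

```text
t: 6.7
eef_pos: [507.6, 55.9, 187.8]
tcp_rot: [-0.791, 0.0, -0.143]
ft_force: [-0.8, -1.7, -0.1]
opening: 0.498
```

```bash
python3 - <<'E'
from h import *
rep()
cv2.imwrite("pics/w7.png",env.read_camera("wrist")[:,:,::-1])
a=env.read_camera("scene")[100:310,180:460,::-1]
cv2.imwrite("pics/s7.png",cv2.resize(a,None,fx=2.8,fy=2.8,interpolation=cv2.INTER_CUBIC))
E
```

```text
t 6.7 S [-16.3   5.4 187.8] tip [ -8.6   5.4 180. ] lean 44.7 sideaxis [-0. -1. -0.] F [-1.8  0.5 -0.1] j [-0.39  0.47  1.99  0.86  1.11 -0.82]
```

View pics/w7.png

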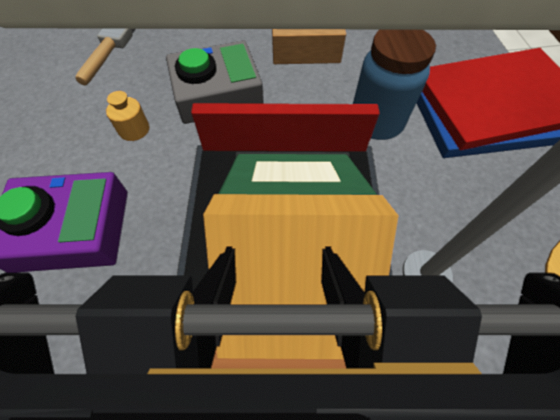

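View pics/s7.png

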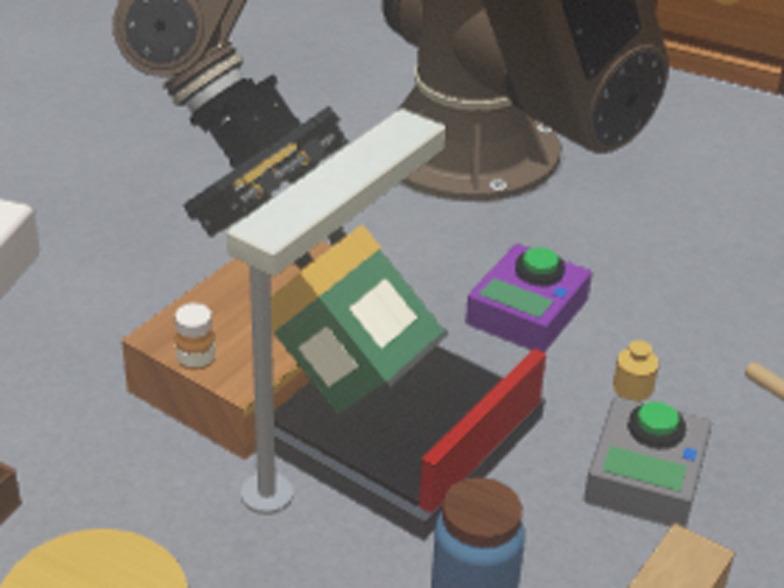

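jog_arm --series '[{"dx":0.0007,"dy":0.005,"dz":0.002,"rx":0,"ry":0,"rz":0,"gripper":0.5},{"dx":0.0007,"dy":0.005,"dz":0.002,"rx":0,"ry":0,"rz":0,"gripper":0.5},{"dx":0.0007,"dy":0.005,"dz":0.002,"rx":0,"ry":0,"rz":0,"gripper":0.5},{"dx":0.0007,"dy":0.005,"dz":0.001,"rx":0,"ry":0,"rz":0,"gripper":0.5}]'

```text
t: 7.2
eef_pos: [510.4, 76.1, 194.9]
tcp_rot: [-0.791, 0.0, -0.143]
ft_force: [-0.7, -2.5, 5.4]
opening: 0.5
```

```bash
python3 - <<'E'
from h import *
rep()
a=env.read_camera("scene")[100:310,180:460,::-1]
cv2.imwrite("pics/s8.png",cv2.resize(a,None,fx=2.8,fy=2.8,interpolation=cv2.INTER_CUBIC))
E
```

```text
t 7.2 S [  4.    5.5 194.9] tip [ 11.8   5.5 187.1] lean 44.7 sideaxis [ 0. -1. -0.] F [-2.6  0.3  5.4] j [-0.35  0.46  1.98  0.88  1.1  -0.79]
```

View pics/s8.png

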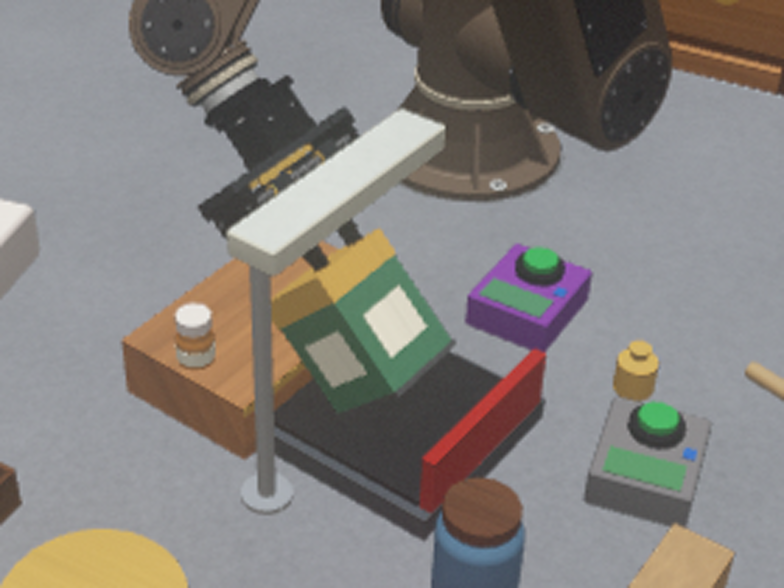

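jog_arm --series '[{"dx":0.0007,"dy":0.005,"dz":0.001,"rx":0,"ry":0,"rz":0,"gripper":0.5},{"dx":0.0007,"dy":0.005,"dz":0.001,"rx":0,"ry":0,"rz":0,"gripper":0.5},{"dx":0.0007,"dy":0.005,"dz":0.001,"rx":0,"ry":0,"rz":0,"gripper":0.5}]'

```text
t: 7.55
eef_pos: [512.9, 91.0, 199.2]
tcp_rot: [-0.789, -0.001, -0.143]
ft_force: [-3.5, -5.7, 22.4]
opening: 0.499
```

```bash
python3 - <<'E'
from h import *
rep()
a=env.read_camera("scene")[100:310,180:460,::-1]
cv2.imwrite("pics/s9.png",cv2.resize(a,None,fx=2.8,fy=2.8,interpolation=cv2.INTER_CUBIC))
E
```

```text
t 7.55 S [ 19.1   5.1 199.2] tip [ 26.9   5.1 191.4] lean 44.8 sideaxis [ 0.    -1.     0.001] F [-6.1  2.7 22.4] j [-0.32  0.45  1.98  0.9   1.09 -0.77]
```

View pics/s9.png

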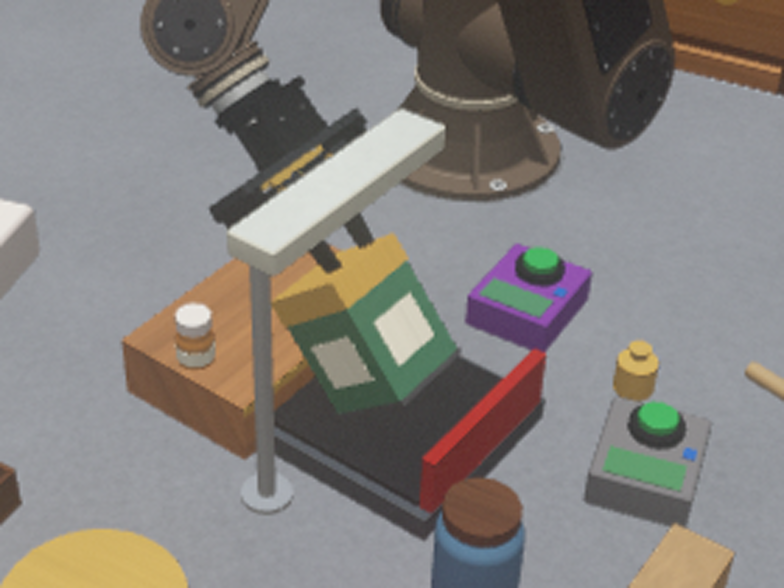

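jog_arm --series '[{"dx":0.0003,"dy":0.002,"dz":0.003,"rx":4.0,"ry":-0.6,"rz":0,"gripper":0.5},{"dx":0.0005,"dy":0.004,"dz":0.002,"rx":4.0,"ry":-0.6,"rz":0,"gripper":0.5},{"dx":0.0007,"dy":0.005,"dz":0.001,"rx":0,"ry":0,"rz":0,"gripper":0.5}]'

```text
t: 7.9
eef_pos: [513.9, 101.4, 203.2]
tcp_rot: [-0.648, 0.001, -0.144]
ft_force: [1.1, -1.3, 6.1]
opening: 0.503
```

```bash
python3 - <<'E'
from h import *
rep()
a=env.read_camera("scene")[100:310,180:460,::-1]
cv2.imwrite("pics/s10.png",cv2.resize(a,None,fx=2.8,fy=2.8,interpolation=cv2.INTER_CUBIC))
E
```

```text
t 7.9 S [ 29.6   5.6 203.2] tip [ 38.4   5.6 196.5] lean 52.9 sideaxis [-0.001 -1.    -0.001] F [-1.2 -1.3  6.1] j [-0.35  0.49  2.    1.01  1.18 -0.87]
```

View pics/s10.png

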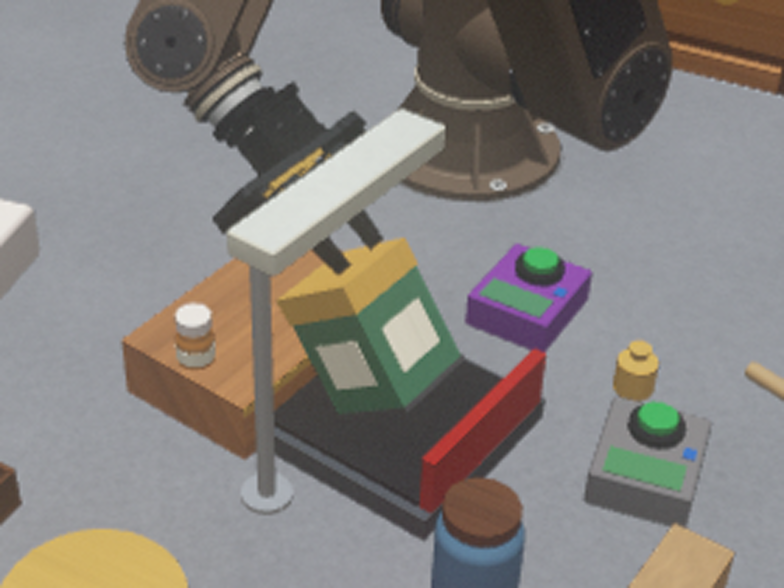

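jog_arm --series '[{"dx":0.0007,"dy":0.005,"dz":0,"rx":0,"ry":0,"rz":0,"gripper":0.5},{"dx":0.0007,"dy":0.005,"dz":0,"rx":0,"ry":0,"rz":0,"gripper":0.5},{"dx":0,"dy":0,"dz":0,"rx":0,"ry":0,"rz":0,"gripper":0.5}]'

```text
t: 8.25
eef_pos: [515.5, 112.6, 204.7]
tcp_rot: [-0.65, -0.002, -0.142]
ft_force: [-0.6, -1.2, 10.0]
opening: 0.5
```

```bash
python3 - <<'E'
from h import *
rep()
a=env.read_camera("scene")[100:310,180:460,::-1]
cv2.imwrite("pics/s11.png",cv2.resize(a,None,fx=2.8,fy=2.8,interpolation=cv2.INTER_CUBIC))
E
```

```text
t 8.25 S [ 40.9   5.7 204.7] tip [ 49.7   5.7 198. ] lean 52.8 sideaxis [ 0.001 -1.     0.002] F [-1.3  0.4 10. ] j [-0.32  0.49  2.    1.02  1.17 -0.86]
```

View pics/s11.png

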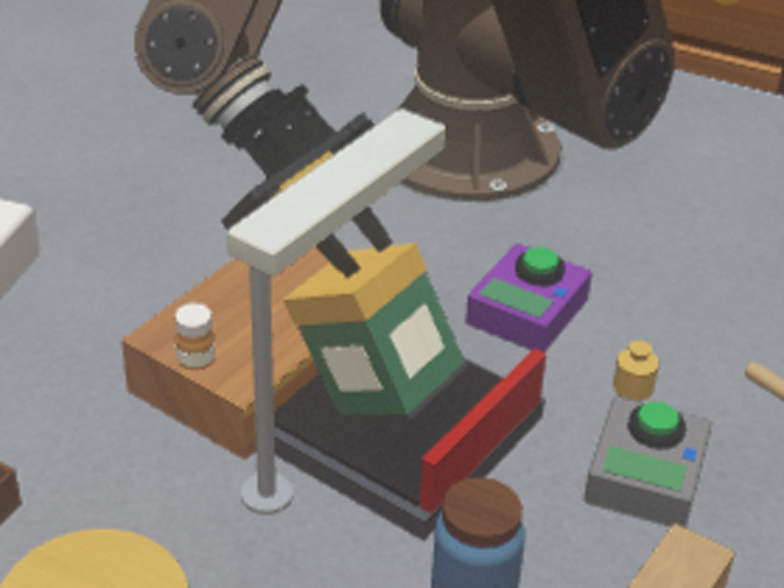

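jog_arm --series '[{"dx":0.0003,"dy":0.002,"dz":0.003,"rx":0,"ry":0,"rz":0,"gripper":0.5},{"dx":0.0003,"dy":0.002,"dz":0.003,"rx":0,"ry":0,"rz":0,"gripper":0.5},{"dx":0,"dy":0,"dz":0.001,"rx":0,"ry":0,"rz":0,"gripper":0.5},{"dx":0,"dy":0,"dz":0,"rx":0,"ry":0,"rz":0,"gripper":0.5}]'

```text
t: 8.7
eef_pos: [515.8, 115.8, 210.6]
tcp_rot: [-0.651, -0.0, -0.142]
ft_force: [0.4, 0.1, 0.8]
opening: 0.5
```

```bash
python3 - <<'E'
from h import *
rep()
a=env.read_camera("scene")[100:310,180:460,::-1]
cv2.imwrite("pics/s12.png",cv2.resize(a,None,fx=2.8,fy=2.8,interpolation=cv2.INTER_CUBIC))
E
```

```text
t 8.7 S [ 44.1   5.8 210.6] tip [ 52.8   5.8 204. ] lean 52.7 sideaxis [ 0.001 -1.     0.   ] F [ 0.1 -0.4  0.8] j [-0.32  0.48  2.    1.02  1.17 -0.85]
```

View pics/s12.png

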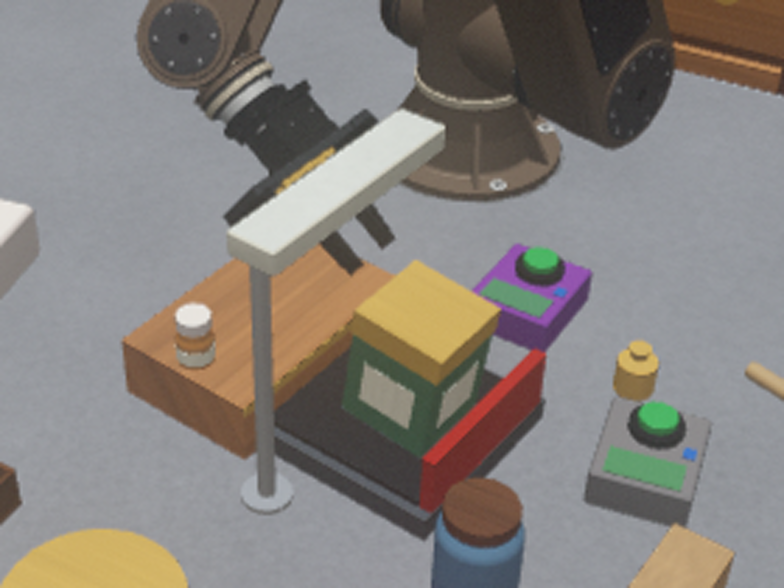

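```bash
python3 - <<'E'
from h import *
P=np.array([(355,308),(417,262),(498,315),(437,352)])/2.8+[180-.3,100-.3]
w=ray("scene",P,178)
print(np.array([w2s(p) for p in w]).round(1))
E
```

```text
[[ 67.9 -43.1 178. ]
 [ 73.2  53.9 178. ]
 [182.   32.4 178. ]
 [166.4 -48.2 178. ]]
```

jog_arm --series '[{"dx":-0.0014,"dy":-0.01,"dz":-0.01,"rx":0,"ry":0,"rz":0,"gripper":0.5},{"dx":0,"dy":0,"dz":-0.03,"rx":0,"ry":0,"rz":0,"gripper":0.5},{"dx":0,"dy":0,"dz":-0.03,"rx":-4,"ry":0.6,"rz":0,"gripper":0.5},{"dx":0,"dy":0,"dz":-0.03,"rx":-4,"ry":0.6,"rz":0,"gripper":0.5},{"dx":0,"dy":0,"dz":-0.018,"rx":0,"ry":0,"rz":0,"gripper":0.5},{"dx":0,"dy":0,"dz":0,"rx":0,"ry":0,"rz":0,"gripper":0.5}]'

```text
t: 9.35
eef_pos: [513.6, 105.4, 90.3]
tcp_rot: [-0.791, 0.005, -0.143]
ft_force: [0.2, 0.4, 0.6]
opening: 0.499
```

```bash
python3 - <<'E'
from h import *
rep()
cv2.imwrite("pics/w13.png",env.read_camera("wrist")[:,:,::-1])
a=env.read_camera("scene")[100:310,180:460,::-1]
cv2.imwrite("pics/s13.png",cv2.resize(a,None,fx=2.8,fy=2.8,interpolation=cv2.INTER_CUBIC))
E
```

```text
t 9.35 S [33.5  6.6 90.3] tip [41.2  6.6 82.5] lean 44.7 sideaxis [ 0.    -1.    -0.005] F [ 0.5 -0.2  0.6] j [-0.29  0.64  2.05  1.05  0.93 -1.01]
```

View pics/w13.png

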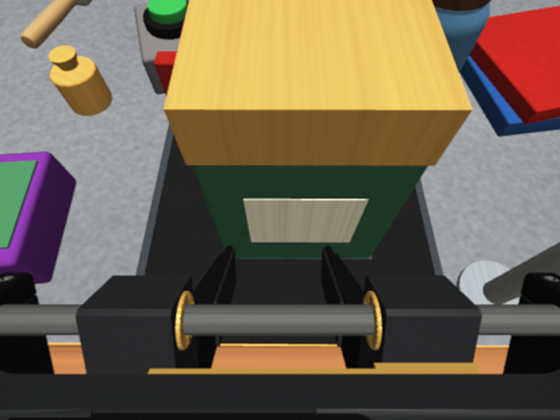

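View pics/s13.png

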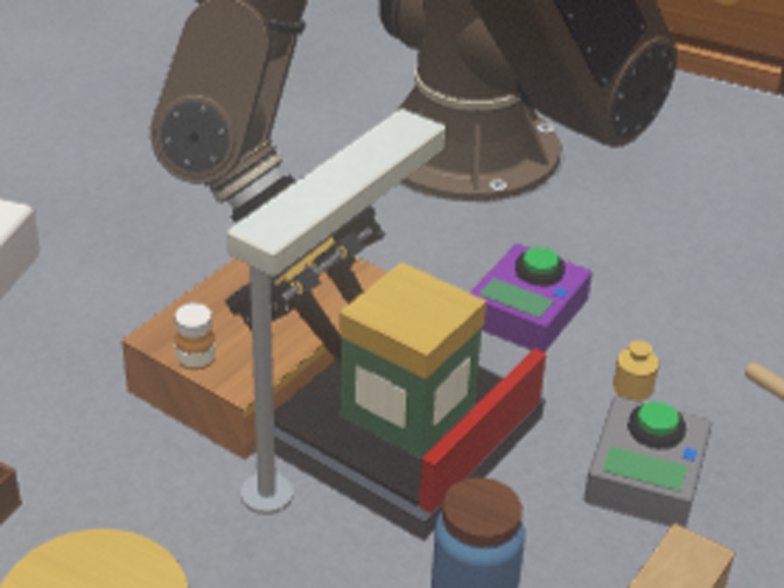

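jog_arm --series '[{"dx":0.0007,"dy":0.005,"dz":0,"rx":0,"ry":0,"rz":0,"gripper":0.5},{"dx":0.0007,"dy":0.005,"dz":0,"rx":0,"ry":0,"rz":0,"gripper":0.5},{"dx":0.0007,"dy":0.005,"dz":0,"rx":0,"ry":0,"rz":0,"gripper":0.5},{"dx":0.0007,"dy":0.005,"dz":0,"rx":0,"ry":0,"rz":0,"gripper":0.5},{"dx":0.0007,"dy":0.005,"dz":0,"rx":0,"ry":0,"rz":0,"gripper":0.5},{"dx":0.0007,"dy":0.005,"dz":0,"rx":0,"ry":0,"rz":0,"gripper":0.5}]'

```text
t: 10.05
eef_pos: [519.1, 135.8, 93.0]
tcp_rot: [-0.792, -0.001, -0.143]
ft_force: [-0.7, -5.8, 3.0]
opening: 0.501
```

```bash
python3 - <<'E'
from h import *
rep()
E
```

```text
t 10.05 S [64.4  5.5 93. ] tip [72.1  5.5 85.2] lean 44.6 sideaxis [-0.    -1.     0.001] F [-5.9 -0.1  3. ] j [-0.23  0.64  2.05  1.09  0.91 -0.99]
```

jog_arm --series '[{"dx":0.0004,"dy":0.003,"dz":0,"rx":0,"ry":0,"rz":0,"gripper":0.5},{"dx":0.0004,"dy":0.003,"dz":0,"rx":0,"ry":0,"rz":0,"gripper":0.5},{"dx":0.0004,"dy":0.003,"dz":0,"rx":0,"ry":0,"rz":0,"gripper":0.5}]'

```text
t: 10.35
eef_pos: [520.2, 144.7, 93.0]
tcp_rot: [-0.791, -0.001, -0.143]
ft_force: [-0.4, -5.8, 3.3]
opening: 0.501
```

```bash
python3 - <<'E'
from h import *
rep()
cv2.imwrite("pics/w14.png",env.read_camera("wrist")[:,:,::-1])
a=env.read_camera("scene")[100:310,180:460,::-1]
cv2.imwrite("pics/s14.png",cv2.resize(a,None,fx=2.8,fy=2.8,interpolation=cv2.INTER_CUBIC))
E
```

```text
t 10.35 S [73.4  5.6 93. ] tip [81.1  5.6 85.2] lean 44.7 sideaxis [-0.    -1.     0.001] F [-5.8 -0.5  3.3] j [-0.21  0.64  2.05  1.11  0.9  -0.98]
```

View pics/s14.png

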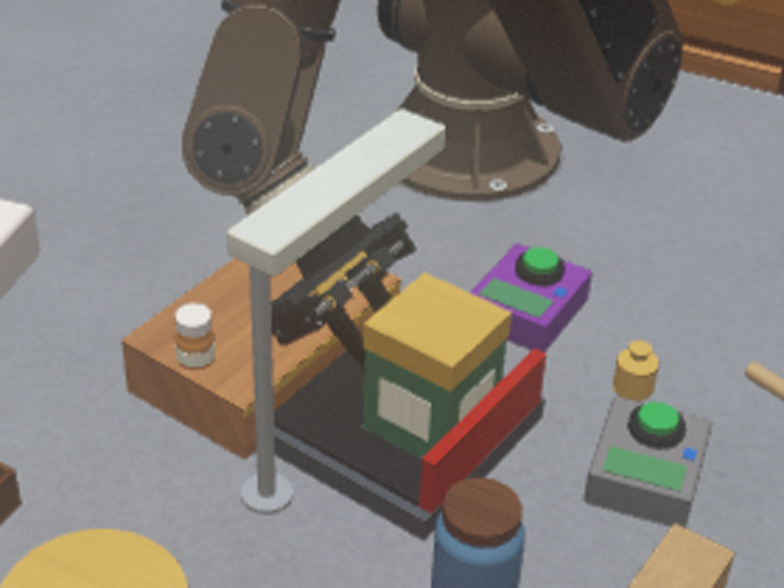

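View pics/w14.png

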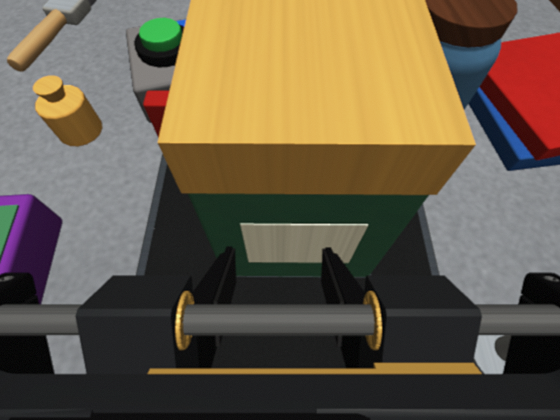

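Tin is sliding square. A few more millimetres to the stop.

jog_arm --series '[{"dx":0.0003,"dy":0.002,"dz":0,"rx":0,"ry":0,"rz":0,"gripper":0.5},{"dx":0.0003,"dy":0.002,"dz":0,"rx":0,"ry":0,"rz":0,"gripper":0.5}]'

```text
t: 10.65
eef_pos: [520.8, 147.5, 92.7]
tcp_rot: [-0.793, -0.001, -0.143]
ft_force: [-11.1, -34.9, 16.7]
opening: 0.502
```

```bash
python3 - <<'E'
from h import *
rep()
E
```

```text
t 10.65 S [76.2  5.4 92.7] tip [83.9  5.4 84.9] lean 44.5 sideaxis [-0.001 -1.     0.001] F [-36.1   6.   16.7] j [-0.2   0.64  2.05  1.11  0.9  -0.98]
```

jog_arm --series '[{"dx":-0.0004,"dy":-0.003,"dz":0,"rx":0,"ry":0,"rz":0,"gripper":0.5},{"dx":-0.0014,"dy":-0.01,"dz":0,"rx":0,"ry":0,"rz":0,"gripper":0.5},{"dx":-0.0047,"dy":-0.033,"dz":0.033,"rx":0,"ry":0,"rz":0,"gripper":0.5},{"dx":-0.0047,"dy":-0.033,"dz":0.033,"rx":0,"ry":0,"rz":0,"gripper":0.5},{"dx":-0.0047,"dy":-0.033,"dz":0.033,"rx":0,"ry":0,"rz":0,"gripper":0.5},{"dx":-0.0047,"dy":-0.033,"dz":0.033,"rx":0,"ry":0,"rz":0,"gripper":0.5},{"dx":-0.0047,"dy":-0.033,"dz":0.033,"rx":0,"ry":0,"rz":0,"gripper":0.5}]'

```text
t: 11.35
eef_pos: [494.3, -31.0, 258.9]
tcp_rot: [-0.792, 0.001, -0.143]
ft_force: [0.7, -0.3, 0.4]
opening: 0.503
```

```bash
python3 - <<'E'
from h import *
rep()
cv2.imwrite("pics/w15.png",env.read_camera("wrist")[:,:,::-1])
cv2.imwrite("pics/s15full.png",env.read_camera("scene")[:,:,::-1])
a=cv2.imread("pics/s15full.png")[150:290,280:420]
cv2.imwrite("pics/s15.png",cv2.resize(a,None,fx=4,fy=4,interpolation=cv2.INTER_CUBIC))
a=env.read_camera("top")[150:320,110:340,::-1]
cv2.imwrite("pics/t15.png",cv2.resize(a,None,fx=3.4,fy=3.4,interpolation=cv2.INTER_CUBIC))
E
```

```text
t 11.35 S [-104.2    6.3  258.9] tip [-96.5   6.3 251.1] lean 44.6 sideaxis [ 0.    -1.    -0.001] F [-0.2 -0.7  0.4] j [-0.55  0.39  1.88  0.72  1.33 -0.76]
```

View pics/s15.png

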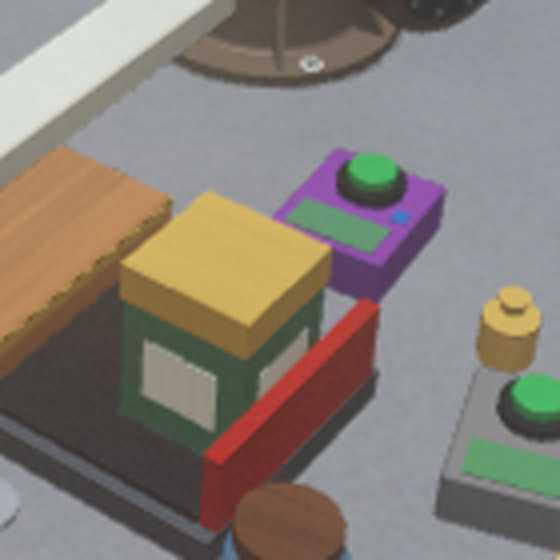

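View pics/t15.png

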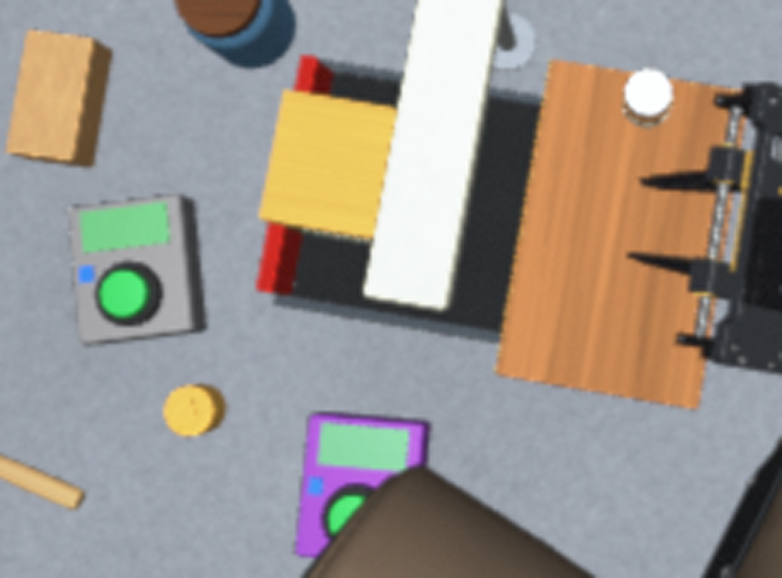

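View pics/w15.png

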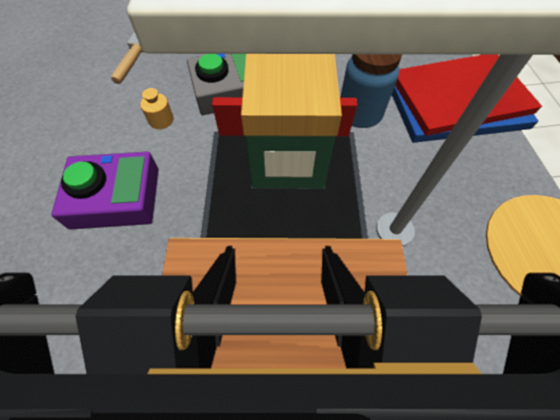

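```bash
python3 - <<'E'
from h import *
f=lambda c:np.array(c,float)/3.4+[110-0.35,150-0.35]
w=ray("top",f([(285,89),(259,216),(385,239)]),178)
S=np.array([w2s(p) for p in w]);print(S.round(1)); d=S[1]-S[0]; print("yaw off",np.degrees(np.arctan2(-d[0],d[1])))
w=ray("top",f([(302,56),(258,290)]),98);S=np.array([w2s(p) for p in w]);print("stop outer",S.round(1)); d=S[1]-S[0]; print(np.degrees(np.arctan2(-d[0],d[1])))
# scene
g=lambda c:np.array(c,float)/4+[280-.4,150-.4]
w=ray("scene",g([(122,265),(210,192),(330,250),(247,322)]),178);print(np.array([w2s(p) for p in w]).round(1))
im=env.read_camera("scene");hsv=cv2.cvtColor(im,cv2.COLOR_RGB2HSV)
m=cv2.inRange(hsv,(50,120,100),(80,255,255));n,l,s,c=cv2.connectedComponentsWithStats(m)
for k in range(1,n):
    if s[k,4]>25: print(s[k],c[k],ray("scene",c[k],60))
E
```

```text
[[189.5 -58.5 178. ]
 [191.1  41.3 178. ]
 [ 92.7  43.  178. ]]
yaw off -0.8886648274634049
stop outer [[202.4 -99.9  98. ]
 [202.4  97.3  98. ]]
-0.009361383145570851
[[ 91.  -58.  178. ]
 [ 92.2  43.4 178. ]
 [191.3  40.2 178. ]
 [188.  -54.6 178. ]]
[367 189  12   7  68] [372.76470588 191.94117647] [[254.57028227 205.82086183  60.        ]]
[408 244  14  10 108] [414.73148148 248.2962963 ] [[439.27624351 408.01374696  60.        ]]
```

jog_arm --series '[{"dx":0,"dy":0,"dz":0.045,"rx":-7.42,"ry":1.07,"rz":0,"gripper":0},{"dx":0,"dy":0,"dz":0.045,"rx":-7.42,"ry":1.07,"rz":0,"gripper":0},{"dx":0,"dy":0,"dz":0.045,"rx":-7.42,"ry":1.07,"rz":0,"gripper":0},{"dx":0,"dy":0,"dz":0.045,"rx":-7.42,"ry":1.07,"rz":0,"gripper":0},{"dx":0,"dy":0,"dz":0,"rx":-7.42,"ry":1.07,"rz":0,"gripper":0},{"dx":0,"dy":0,"dz":0,"rx":-7.42,"ry":1.07,"rz":0,"gripper":0},{"dx":-0.005,"dy":0.044,"dz":0,"rx":0,"ry":0,"rz":0,"gripper":0},{"dx":-0.005,"dy":0.044,"dz":0,"rx":0,"ry":0,"rz":0,"gripper":0},{"dx":-0.005,"dy":0.044,"dz":0,"rx":0,"ry":0,"rz":0,"gripper":0},{"dx":-0.005,"dy":0.044,"dz":0,"rx":0,"ry":0,"rz":0,"gripper":0},{"dx":-0.005,"dy":0.044,"dz":0,"rx":0,"ry":0,"rz":0,"gripper":0}]'

```text
t: 12.65
eef_pos: [469.1, 193.3, 435.9]
tcp_rot: [-1.577, 0.004, -0.141]
ft_force: [0.7, -0.4, -0.9]
opening: 0.006
```

jog_arm --series '[{"dx":-0.005,"dy":0.044,"dz":0,"rx":0,"ry":0,"rz":0,"gripper":0},{"dx":-0.005,"dy":0.044,"dz":0,"rx":0,"ry":0,"rz":0,"gripper":0},{"dx":-0.005,"dy":0.044,"dz":0,"rx":0,"ry":0,"rz":0,"gripper":0},{"dx":-0.005,"dy":0.044,"dz":0,"rx":0,"ry":0,"rz":0,"gripper":0},{"dx":-0.005,"dy":0.044,"dz":0,"rx":0,"ry":0,"rz":0,"gripper":0},{"dx":0,"dy":0,"dz":0,"rx":0,"ry":0,"rz":0,"gripper":0}]'

```text
t: 13.25
eef_pos: [443.2, 415.5, 434.3]
tcp_rot: [-1.579, 0.005, -0.137]
ft_force: [0.8, 0.5, -0.7]
opening: 0.005
```

jog_arm --series '[{"dx":-0.001,"dy":-0.006,"dz":-0.04,"rx":0,"ry":0,"rz":0,"gripper":0},{"dx":0,"dy":0,"dz":-0.04,"rx":0,"ry":0,"rz":0,"gripper":0},{"dx":0,"dy":0,"dz":-0.04,"rx":0,"ry":0,"rz":0,"gripper":0},{"dx":0,"dy":0,"dz":-0.04,"rx":0,"ry":0,"rz":0,"gripper":0},{"dx":0,"dy":0,"dz":-0.04,"rx":0,"ry":0,"rz":0,"gripper":0},{"dx":0,"dy":0,"dz":-0.04,"rx":0,"ry":0,"rz":0,"gripper":0},{"dx":0,"dy":0,"dz":-0.04,"rx":0,"ry":0,"rz":0,"gripper":0},{"dx":0,"dy":0,"dz":-0.035,"rx":0,"ry":0,"rz":0,"gripper":0},{"dx":0,"dy":0,"dz":0,"rx":0,"ry":0,"rz":0,"gripper":0}]'

```text
t: 14.15
eef_pos: [441.4, 403.0, 117.5]
tcp_rot: [-1.583, 0.008, -0.142]
ft_force: [-0.5, -1.0, 0.6]
opening: 0.006
```

```bash
python3 - <<'E'
from h import *
s=env.state();print(s["eef_pos"],s["tcp_rot"],s["ft_force"],s["joints"])
cv2.imwrite("pics/w16.png",env.read_camera("wrist")[:,:,::-1])
a=env.read_camera("scene")[150:320,270:500,::-1]
cv2.imwrite("pics/s16.png",cv2.resize(a,None,fx=3.4,fy=3.4,interpolation=cv2.INTER_CUBIC))
E
```

```text
[441.39482119 403.0297549  117.45932483] [-1.58316411  0.00801837 -0.14207239] [-0.54652079 -1.04626545  0.63555426] [ 0.63094681  0.58257867  1.72620895 -0.00434199  0.84718558  0.77586782]
```

View pics/w16.png

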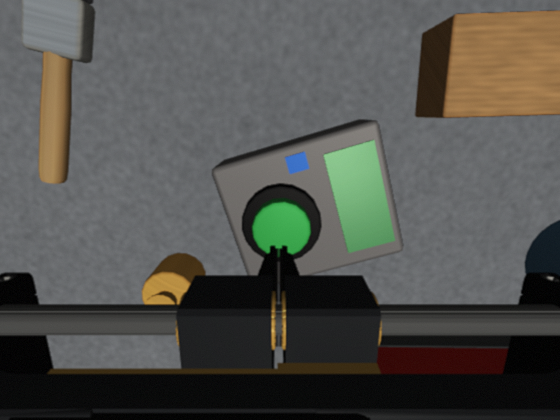

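View pics/s16.png

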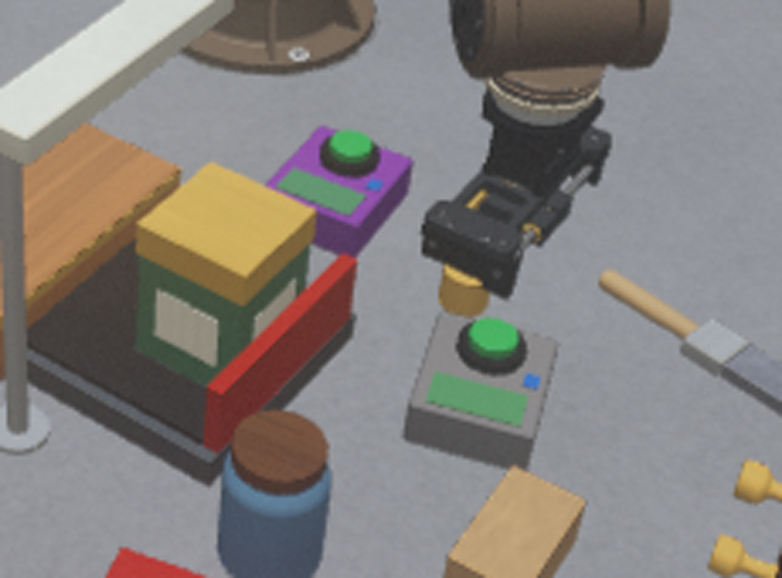

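```bash
python3 - <<'E'
from h import *
s=env.state();im=env.read_camera("wrist");i=env.camera_info("wrist")
hsv=cv2.cvtColor(im,cv2.COLOR_RGB2HSV)
m=cv2.inRange(hsv,(50,150,120),(75,255,255));n,l,st,c=cv2.connectedComponentsWithStats(m);k=1+np.argmax(st[1:,4])
ys,xs=np.nonzero(l==k)
(cx,cy),r=cv2.minEnclosingCircle(np.c_[xs,ys].astype(np.float32));print(st[k],c[k],cx,cy,r)
T=np.eye(4);T[:3,:3]=Ro.from_euler("xyz",s["tcp_rot"]).as_matrix();T[:3,3]=s["eef_pos"];T=T@i["mount"]
for p in [(cx,cy),c[k]]:
    d=T[:3,:3]@np.linalg.inv(i["camera_matrix"])@np.r_[p,1];o=T[:3,3];print(o+d*(63-o[2])/d[2])
E
```

```text
[ 250  204   56   49 2113] [277.61381921 227.72124941] 277.5727233886719 229.5 27.794082641601562
[443.08444354 407.72680024  63.        ]
[443.29645805 409.00911139  63.        ]
```

jog_arm --series '[{"dx":0.0015,"dy":0.0055,"dz":-0.015,"rx":0.5,"ry":0,"rz":0,"gripper":0},{"dx":0,"dy":0,"dz":-0.02,"rx":0,"ry":0,"rz":0,"gripper":0},{"dx":0,"dy":0,"dz":-0.004,"rx":0,"ry":0,"rz":0,"gripper":0},{"dx":0,"dy":0,"dz":-0.004,"rx":0,"ry":0,"rz":0,"gripper":0},{"dx":0,"dy":0,"dz":0,"rx":0,"ry":0,"rz":0,"gripper":0}]'

```text
t: 14.8
eef_pos: [446.0, 410.3, 80.5]
tcp_rot: [-1.567, 0.001, -0.143]
ft_force: [0.1, -0.0, 0.1]
opening: 0.002
```

```bash
python3 - <<'E'
from h import *
s=env.state();print(s["eef_pos"],s["tcp_rot"],s["ft_force"],s["t"])
E
```

```text
[445.96416865 410.34133503  80.54263928] [-1.56680669e+00  1.20711181e-03 -1.43083676e-01] [ 0.1172298  -0.01254632  0.14845017] 14.8
```

jog_arm --series '[{"dx":-0.002,"dy":-0.001,"dz":-0.004,"rx":0,"ry":0,"rz":0,"gripper":0},{"dx":0,"dy":0,"dz":-0.003,"rx":0,"ry":0,"rz":0,"gripper":0},{"dx":0,"dy":0,"dz":-0.003,"rx":0,"ry":0,"rz":0,"gripper":0},{"dx":0,"dy":0,"dz":-0.002,"rx":0,"ry":0,"rz":0,"gripper":0}]'

```text
t: 15.2
eef_pos: [444.2, 409.6, 71.3]
tcp_rot: [-1.566, -0.0, -0.143]
ft_force: [-11.1, -9.8, 58.0]
opening: 0.007
```

```bash
python3 - <<'E'
from h import *
s=env.state();print(s["eef_pos"],s["tcp_rot"],s["ft_force"],s["t"])
E
```

```text
[444.23031585 409.58348054  71.33669726] [-1.56553499e+00 -1.65342641e-04 -1.43004929e-01] [-11.12869012  -9.75672912  57.98426687] 15.2
```

```bash
python3 - <<'E'
from h import *
a=env.read_camera("scene")[200:300,340:460,::-1]
cv2.imwrite("pics/s17.png",cv2.resize(a,None,fx=6,fy=6,interpolation=cv2.INTER_CUBIC))
cv2.imwrite("pics/w17.png",env.read_camera("wrist")[:,:,::-1])
E
```

```text
(no output)
```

View pics/s17.png

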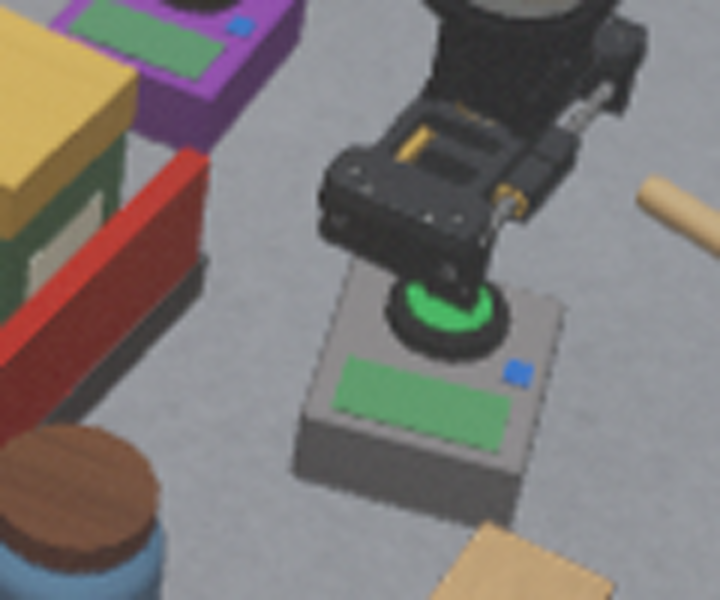

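View pics/w17.png

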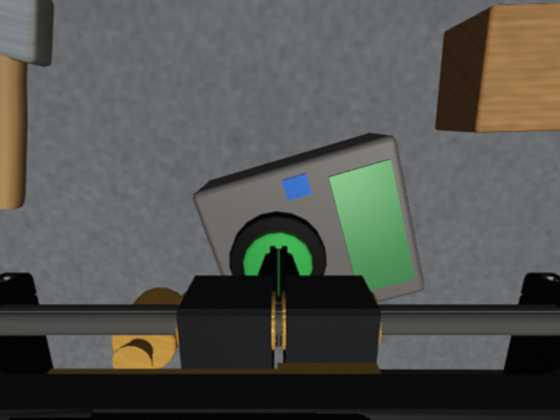

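jog_arm --series '[{"dx":0,"dy":0,"dz":0,"rx":0,"ry":0,"rz":0,"gripper":0},{"dx":0,"dy":0,"dz":0.005,"rx":0,"ry":0,"rz":0,"gripper":0},{"dx":0,"dy":0,"dz":0.01,"rx":0,"ry":0,"rz":0,"gripper":0},{"dx":0,"dy":0,"dz":0.04,"rx":0,"ry":0,"rz":0,"gripper":0},{"dx":0,"dy":0,"dz":0.04,"rx":0,"ry":0,"rz":0,"gripper":0},{"dx":0,"dy":0,"dz":0.04,"rx":0,"ry":0,"rz":0,"gripper":0},{"dx":0,"dy":0,"dz":0,"rx":0,"ry":0,"rz":0,"gripper":0}]'

```text
t: 16.0
eef_pos: [445.0, 410.1, 207.8]
tcp_rot: [-1.562, -0.003, -0.143]
ft_force: [-0.8, -0.4, 0.2]
opening: 0.002
```

```bash
python3 - <<'E'
from h import *
s=env.state();print(s["eef_pos"],s["ft_force"],s["t"])
a=env.read_camera("scene")[150:320,200:430,::-1]
cv2.imwrite("pics/s18.png",cv2.resize(a,None,fx=3.4,fy=3.4,interpolation=cv2.INTER_CUBIC))
a=env.read_camera("top")[:,:,::-1];cv2.imwrite("pics/t18.png",a)
cv2.imwrite("pics/t18c.png",cv2.resize(a[150:320,110:340],None,fx=3.4,fy=3.4,interpolation=cv2.INTER_CUBIC))
E
```

```text
[444.96489308 410.14872081 207.81509636] [-0.80444148 -0.42701927  0.17226295] 16.0
```

View pics/s18.png

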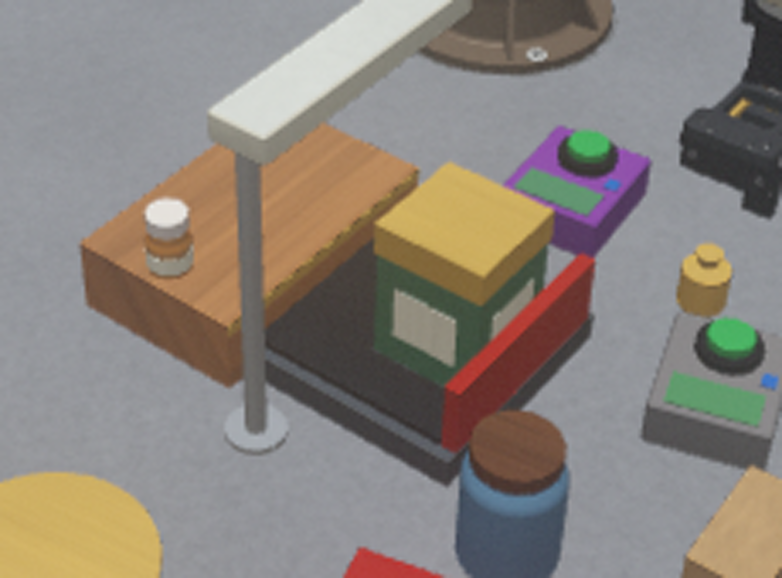

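View pics/t18c.png

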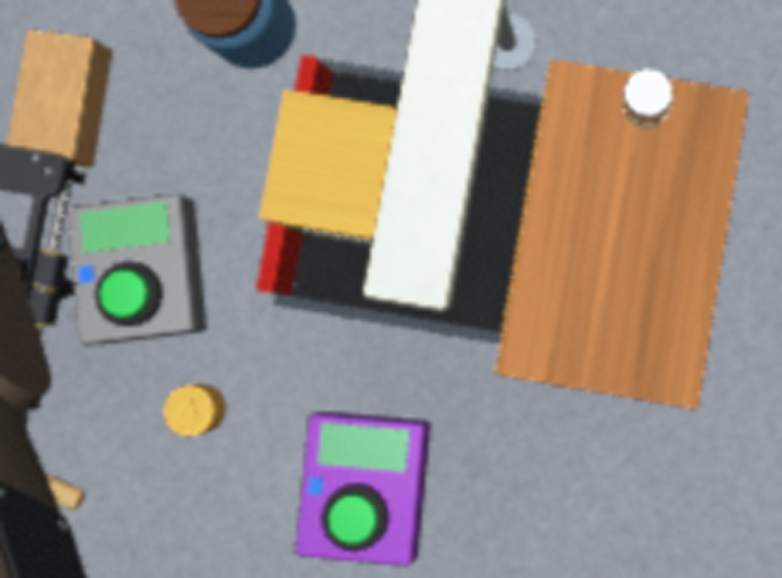

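```bash
python3 - <<'E'
from h import *
print(env.job_done())
E
```

```text
the job is handed in; nothing more can be done
None
```

I tumbled the tin over the lip and slid it home against the red stop. I then pressed the grey console's green button, let it go, and handed the job in just after 16 s. The hand-in gives no verdict, so these are my own checks.

- **Tumble:** I pushed the lid with the tool leaned 45–53°. The tin tipped over the lip and turned about its base edge. It hung at roughly 68° (by eye) under finger friction, so I lifted the tool and it dropped onto its base.
- **Tin at the stop:** I slid it home until the wrist force read 36 N against the stop. Ray-casting both fixed cameras put the lid's front edge at about station x 188–191 mm and its rear edge at about 91–93 mm. So the base centre is near x 140, and y is about -8 mm. The top view gave about 0.9° off square. After the button press both views looked the same, but I did not measure again.
- **Button:** three camera estimates of its centre agreed to within about 4 mm. Pressing gave 58 N, well above the 5 N needed for full travel, and the picture showed it flush in its bezel. It stood up again after I lifted off.
- **One disagreement:** the fingertip bottomed out about 3 mm higher than the given heights imply. That could be calibration or tool tolerance.
- **Surroundings:** the last pictures show the pill jar, ginger jar, carton and weight where they began. I did not check the mug and mortar at the end, but the arm stayed clear of them. No force reading suggested contact with the lamp.

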